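Snap the clip cover onto the instrument pan

ROBOT

A 6-joint arm with a two-finger parallel gripper is mounted at the origin on a cart in front of the work surface, level with it; the furniture and walls round the work are solid. World frame = base frame: x ahead of the robot, y to its left, z up, the work surface at z = 0. Lengths are in m, angles in degrees, forces in N, time in s.
With the tool pointing down it reaches from about 0.3 to 0.775 m from the base axis. Payload 14.6 kg.
Tool frame: the origin (TCP) lies midway between the tips of the shut fingers; the grasp point (between the pads) lies 19 mm behind it; z points along the fingers, y is the line along which they close (so a half turn about z gives the same grasp; the last joint's range is limited). The gripper opens to 94 mm and grips with 3 to 60 N. Pads are 16 mm wide; open, the fingers measure 119 mm over their backs; the gripper's body (75 mm by 177 mm) begins 78 mm behind the grasp point.
Start: joints at [60.47, 17.183, 87.147, -0, 75.671, -3.816], TCP at [0.239, 0.496, 0.205] pointing down, gripper open.
Joint ranges: [-173.82, 173.82], [-45.26, 126.66], [13.44, 144.39], [-59.66, 239.66], [0, 175.72], [-146.38, 146.38]. Speed limits (degrees/s): [127.2, 127.2, 147.25, 180, 180, 180].

INTERFACE

Orientations are given as [roll, pitch, yaw] about the fixed x, y, z axes, in that order (R = Rz(yaw) Ry(pitch) Rx(roll)).
In Python, from station import arm, eyes, search_frame gives the robot as it stands.
- The arm moves only by the tool arm_command, never from a script. Its argument "targets" is a list of rows, each a list of 3 entries, a list of its own where there are three numbers: the shift along the tool's x, y, z in m, then the turn, a rotation vector about the tool's x, y, z in rad, then the gripper command: -1 is fully open, 1 is shut, values between are in proportion. In form: [[[x, y, z], [wx, wy, wz], grip], ...]. A call has 1 to 8 rows; each row shifts and turns the commanded pose from where the row before left it, along the tool's axes as they then stand; what a row does not reach is not made up. A row lasts 1/10 s, in which the tool goes at most 50 mm and 8.59 degrees, less where a joint would pass 70% of its speed; a pose out of reach is approached as far as the arm can. A call with a gripper value outside its range is refused whole. The fingers move at their own pace and stop on an object; the grip force is fixed at half the most. Time passes only in rows, so rows that do not move let the fingers close. It gives the time, the measured TCP pose, the force, the opening and the grip force at its end, in the units of the state.
- arm.state(): the state, without advancing time (a new reading comes with each control period).
- eyes.get_image(name): name is "scene" or "top" or "wrist"; returns the picture (480x640x3 uint8, blue, green, red); there is no depth.
- eyes.camera_params(name): a dict with "fx", "fy", "cx", "cy" (pixels), "extrinsics" (4x4, takes a point from world to camera coordinates). Camera axes: x right, y down, z forward; pixel columns grow to the right and rows downward; lengths in m; the calibration is good to about 2 mm. A picture is of the moment at which its call begins: read the wrist's pose just before it. camera_params takes no time and is no camera call; for the wrist camera it gives the pose at the moment of the call.
- arm.sign_off(): hands the job in; it is judged then, once.
Trained networks look in the newest picture that a camera, given by its name, has taken for a name from the list of things; names that differ only in an ending like _2 or _b are one class to them, and where a whole thing is asked for, a point or a joint stands for the part that bears it (a point fixed in the world has none). Each returns a list of dicts, best first, with "p" (0 to 1); they miss things now and then, are a little off and sometimes report something else, mostly with a low value. They report only what shows in the picture. A call takes as long as a camera call.
- search_frame(label, camera): "point" ([column, row] as shares, 0 to 1, of the picture: columns of its width, rows of its height, amid what is visible of it).
The state is a dict: "time": time; "qpos": joint angles; "joint_vel": joint speeds; "joint_efforts": joint torques, N m; "position": TCP position; "tcp_rot": TCP orientation; "contact_force": force on the tool from outside, world axes, zero at the start; "ft_torque": the same for the moment, N m; "finger_gap": opening from 0.0 (shut) to 1.0 (fully open); "finger_force": force on a finger pad.
Only numpy, scipy, OpenCV 4.12 (cv2) and the standard library are available. Lean on these libraries where they do the work, as an engineer would, in place of code of your own. Each camera call takes 0.05 s, during which the arm holds its last target. There are 200 camera calls.

TASK

Close the open steel instrument pan for the steriliser: take the loose cover by its handle, lower it onto the pan's mouth with its two clips over the pan's short ends, and press it straight down, gently and without forcing it askew (pushing with no more than about 20 N), until both clips have snapped under the rim and it sits fully home. Let go of it and leave the other things on the table where they are.

Things in the scene. Friction and masses are not known exactly. Their poses are not given: they have to be found in the camera images.
- handle (a point): Centre of the loose cover's handle, for grasping: a grey plastic bar 14 wide (x) x 64 long (y) x 14 mm high on two thin posts, with 22 mm free height between plate and bar, its top 38 mm above the plate's underside. Axes as the cover's: y along its length, z up.
- cover: The loose cover, 160 g (0.8 to 1.3 times), standing on its skirt; origin in the middle of its plate's underside, 31 mm below the handle's centre. Bare steel plate 72 x 114 x 4 mm (x, y, z); the skirt below it is 61 x 101 mm and 17 mm deep, tapering inward over its lower 7 mm. Fits the pan either way round (yaw or yaw + pi).
- end_a (a point): Point on the cover's underside, 55 mm along +y from its middle, by clip a: a rigid steel arm 18 mm wide on a sprung hinge, 60 mm out, from 17 mm above the plate's underside to 14 mm below it. Fully home, this point is level with the top of the rim; where the clips' sloped ends first touch the rim it is about 8 mm above.
- end_b (a point): The same at the other end, 55 mm along -y, by clip b.
- rim (a point): Middle of the open pan's mouth, level with the top of its rim; x across the pan, y along its length. Mouth 64 x 104 mm inside (1.5 mm play round the skirt), rolled rim 5 mm thick, 74 x 114 mm outside, 70 to 99 mm above the table. With the cover home the handle's centre is 31 mm above this point and the y axes are parallel. The clips ride over the rim at a push of 6 to 12 N in all and snap.
- pan: The open steel pan with instruments in it; origin under its floor, 54.5 mm below the rim's top. It stands on a post held by friction in a fixed aluminium foot plate: a push of about 5 N slides it down, by 4 to 20 mm (not to be seen beforehand), until it meets a hard stop; only there can the clips be forced over the rim. It stays where it is pushed.
- stand_closed: A second, identical pan already closed with its own cover, to be left alone; it shows the result. It stands on its foot plate, fixed; origin under the middle of the foot plate, y along its length; 104 x 150 mm, up to 123 mm high to the top of its handle.
- gallipot: Bystander: small steel bowl, 79 mm wide, 40 mm high; origin under its centre.
- strip_box: Bystander: carton 60 x 88 x 30 mm; origin under its centre.
- haemostat: Bystander: steel clamp 56 x 140 x 7 mm, long along its y; origin under its centre.
- timer: Bystander: small timer with a black knob, 62 x 62 x 44 mm; origin under its centre.

How it is judged (in metres and radians):
On the way, in this order (a step that is already met when the one before it is completed fails the run):
1. the cover is lifted clear of the table (height (world z) of handle above 0.09 m), for 0.1 s.
2. the cover sits home on the open pan, both clips snapped under the rim (z of each of end_a, end_b in the frame of rim below 0.0025 m and horizontal distance between handle and rim below 0.005 m), for 0.2 s.
At the end, for the whole second after the job is handed in: The cover is on the open pan with both of its ends within 2.5 mm of the rim's top (both clips snapped under), centred within 5 mm, at rest and released (all of step 2 and linear speed of cover below 0.02 m/s and angular speed of cover below 0.1 rad/s); the robot touches nothing.
It fails at once if the cover is forced onto the pan with more than 45 N in all (push, side load and binding together) (contact force between cover and pan above 45 N).
It fails at once if the robot itself bears on the pan with more than 10 N (contact force between any of the arm, the fingers and pan above 10 N).
It fails at once if a bystander is shifted by more than 3 cm (distance of any of gallipot, strip_box, haemostat, timer from where it was at the start of the episode above 0.03 m).
It fails at once if the closed pan is struck or pressed with more than 10 N (contact force between any of the arm, the fingers, cover and stand_closed above 10 N).
It also fails if it takes over 45 s, if anything falls off the work surface, if the arm or the gripper's body presses on something with over 40 N, if the wrist force passes 120 N, or if a joint passes its speed limit or range.

## Working session

There is one attempt and no reset: what is moved stays moved. The work goes in short steps, Python scripts to look and compute and a tool call to move; the robot and the scene stay as the last step left them, time stands still between calls to the robot, and variables do not carry over. Pictures are saved under pics/ and viewed, at most 10 in all, crops included, and the job is handed in when it is done.

Besides the shell and the picture viewer there is one more tool, called by a JSON object that holds its "fn" and its "kwargs", one argument or row to a line. arm_command: Moves the arm, as the interface text tells. Its arguments: {"type":"object","properties":{"targets":{"type":"array","items":{"type":"array"}}},"required":["targets"]}

```bash
mkdir -p pics; python3 - <<'E'
from station import arm, eyes, search_frame
import cv2, numpy as np
s=arm.state(); print(s)
for n in ("scene","top"):
    im=eyes.get_image(n); cv2.imwrite(f"pics/{n}0.png",im)
    p=eyes.camera_params(n); print(n,p["fx"],p["fy"],p["cx"],p["cy"],np.round(p["extrinsics"],4).tolist())
    for l in ("handle","rim","cover","pan","end_a","end_b","stand_closed"):
        r=search_frame(l,n); print(l,[(np.round(np.array(d["point"])*[640,480],1).tolist(),round(d["p"],2)) for d in r[:4]])
E
```

```text
{'time': 0.0, 'qpos': array([ 6.04691951e+01,  1.72163165e+01,  8.71798636e+01, -1.87868922e-03,
        7.56696583e+01, -3.81494265e+00]), 'joint_vel': array([ 0.03312932, -0.01687351,  0.13177965,  0.11042486, -0.05332492,
       -0.01980453]), 'joint_efforts': array([ 2.56388317e-03, -5.31794107e+01, -3.52744710e+01,  7.09523493e-02,
        2.43755017e-02, -1.36472077e-04]), 'position': array([0.23852463, 0.49530074, 0.20488297]), 'tcp_rot': array([-1.79934186e+02, -2.56483707e-03,  1.54284602e+02]), 'contact_force': array([ 0.40694844, -0.67855185, -0.90333407]), 'ft_torque': array([-0.03797284, -0.04840821,  0.0085462 ]), 'finger_force': 0.0, 'finger_gap': 0.9975997494157753}
scene 504.63786490447507 504.63786490447507 315.24872663742536 237.9568696455865 [[0.8216, -0.5701, -0.0041, -0.4998], [-0.3482, -0.4961, -0.7954, 0.2215], [0.4514, 0.6549, -0.6061, 1.2019], [0.0, 0.0, 0.0, 1.0]]
handle [([328.8, 307.4], 0.87)]
rim [([286.6, 226.8], 0.57)]
cover [([329.2, 307.0], 0.9)]
pan [([285.6, 227.5], 0.79)]
end_a [([325.8, 308.5], 0.83)]
end_b [([325.8, 308.5], 0.83)]
stand_closed [([258.6, 193.8], 0.92)]
top 542.5036803092224 542.5036803092224 324.57117892886185 233.75956286964131 [[0.021, -0.9996, 0.0195, -0.08], [-0.9918, -0.0233, -0.126, 0.5667], [0.1264, -0.0167, -0.9918, 1.2312], [0.0, 0.0, 0.0, 1.0]]
handle [([404.4, 278.6], 0.83)]
rim [([283.9, 249.7], 0.88)]
cover [([405.7, 277.1], 0.56)]
pan [([284.5, 247.1], 0.57)]
end_a [([406.0, 277.1], 0.9)]
end_b [([406.0, 277.1], 0.9)]
stand_closed [([184.8, 225.9], 0.94)]
```

View pics/top0.png

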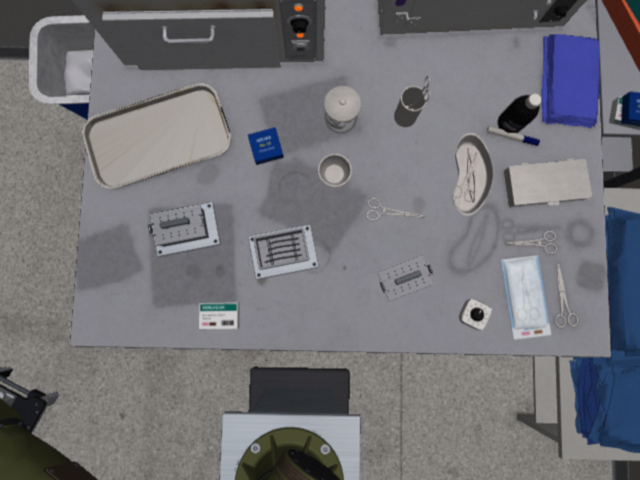

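View pics/scene0.png

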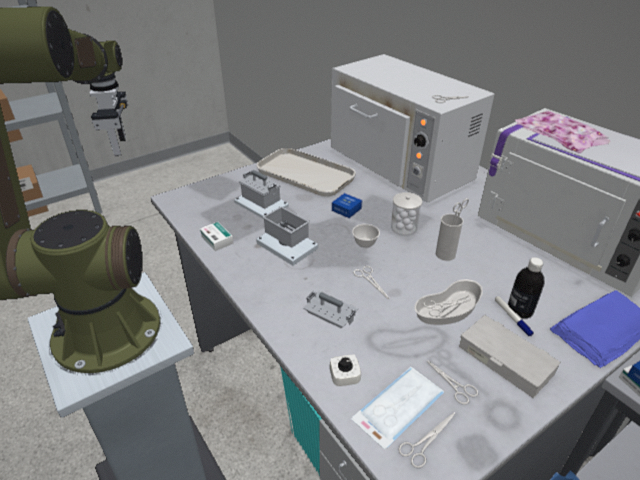

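The top view shows the loose cover at about (405,278), the open pan at (284,249), the closed pan at (183,227) and the timer at (476,313). The scene view agrees, with the cover at (329,307) and the pan at (286,227). Next I triangulate.

```bash
cat > h.py <<'E'
from station import arm, eyes, search_frame
import cv2, numpy as np
from scipy.spatial.transform import Rotation as R
def K(p): return np.array([[p["fx"],0,p["cx"]],[0,p["fy"],p["cy"]],[0,0,1]])
def ray(p,uv):
    T=np.array(p["extrinsics"]); d=T[:3,:3].T@np.linalg.inv(K(p))@[uv[0],uv[1],1]
    return -T[:3,:3].T@T[:3,3], d
def at_z(p,uv,z):
    o,d=ray(p,uv); return o+d*(z-o[2])/d[2]
def proj(p,X):
    T=np.array(p["extrinsics"]); c=K(p)@(T[:3,:3]@X+T[:3,3]); return c[:2]/c[2]
def tri(obs):
    A=np.zeros((3,3));b=np.zeros(3)
    for p,uv in obs:
        o,d=ray(p,uv); d=d/np.linalg.norm(d); M=np.eye(3)-np.outer(d,d); A+=M;b+=M@o
    return np.linalg.solve(A,b)
def find(l,n):
    return [(np.round(np.array(d["point"])*[640,480],1).tolist(),round(d["p"],2)) for d in search_frame(l,n)[:3]]
E
python3 - <<'E'
from h import *
t=eyes.camera_params("top"); s=eyes.camera_params("scene"); w=eyes.camera_params("wrist")
print("handle",tri([(t,(404.4,278.6)),(s,(328.8,307.4))]),at_z(t,(404.4,278.6),.048))
print("rim",tri([(t,(283.9,249.7)),(s,(286.6,226.8))]),at_z(t,(283.9,249.7),.085))
print("handle yaw pts",at_z(t,(394,282),.05),at_z(t,(421,273),.05))
st=arm.state(); Rt=R.from_euler("xyz",st["tcp_rot"],degrees=True).as_matrix()
T=np.array(w["extrinsics"]); o=-T[:3,:3].T@T[:3,3]
print("cam in tool",Rt.T@(o-st["position"]),(Rt.T@T[:3,:3].T).round(3),w["fx"],w["cx"],w["cy"])
print("tool axes",Rt.round(3))
E
```

```text
handle [ 0.46916334 -0.25772824  0.02042226] [ 0.46732565 -0.25284603  0.048     ]
rim [0.52634508 0.02379577 0.07222438] [0.52412489 0.02358418 0.085     ]
handle yaw pts [ 0.45893269 -0.22862809  0.05      ] [ 0.48091305 -0.29075668  0.05      ]
cam in tool [ 7.66086793e-02  5.56993062e-05 -1.77350563e-01] [[-0.    -0.965 -0.262]
 [ 1.    -0.    -0.   ]
 [ 0.    -0.262  0.965]] 431.904780407987 322.8212554030402 232.54782253584327
tool axes [[-0.901  0.434  0.   ]
 [ 0.434  0.901  0.   ]
 [-0.     0.    -1.   ]]
```

```bash
cat >> h.py <<'E'
def plan(goal,yaw,n,grip,start=None,rp=4):
    """rows taking the tool (pointing down) to goal/yaw(deg) in n rows; straight and even"""
    st=arm.state(); P=np.array(st["position"]); Q=R.from_euler("xyz",st["tcp_rot"],degrees=True)
    G=R.from_euler("xyz",[180,0,yaw],degrees=True); g=np.array(goal)
    for k in range(n):
        m=n-k; rv=((Q.inv()*G).as_rotvec()/m).round(3); d=(Q.inv().apply(g-P)/m).round(rp)
        print([d.tolist(),rv.tolist(),grip],end=",\n" if k%8==7 or m==1 else ",")
        P=P+Q.apply(d); Q=Q*R.from_rotvec(rv)
E
python3 - <<'E'
from h import *
plan([0.50,0.03,0.24],100.6,14,-1,rp=3)
E
```

```text
[[-0.031, -0.022, -0.002], [0.0, 0.0, 0.067], -1],[[-0.033, -0.02, -0.003], [0.0, 0.0, 0.067], -1],[[-0.034, -0.017, -0.002], [0.0, 0.0, 0.067], -1],[[-0.035, -0.015, -0.003], [0.0, 0.0, 0.067], -1],[[-0.036, -0.013, -0.002], [0.0, 0.0, 0.067], -1],[[-0.037, -0.01, -0.003], [0.0, 0.0, 0.067], -1],[[-0.037, -0.008, -0.002], [0.0, 0.0, 0.067], -1],[[-0.038, -0.005, -0.003], [0.0, 0.0, 0.067], -1],
[[-0.038, -0.003, -0.002], [0.0, 0.0, 0.067], -1],[[-0.038, -0.0, -0.003], [0.0, 0.0, 0.067], -1],[[-0.038, 0.002, -0.002], [0.0, 0.0, 0.067], -1],[[-0.038, 0.005, -0.003], [0.0, 0.0, 0.067], -1],[[-0.037, 0.007, -0.002], [0.0, 0.0, 0.066], -1],[[-0.037, 0.009, -0.003], [0.0, -0.0, 0.067], -1],
```

{"fn": "arm_command", "kwargs": {
  "targets": [
    [[-0.031,-0.022,-0.003],[0,0,0.067],-1],
    [[-0.033,-0.02,-0.003],[0,0,0.067],-1],
    [[-0.034,-0.017,-0.003],[0,0,0.067],-1],
    [[-0.035,-0.015,-0.003],[0,0,0.067],-1],
    [[-0.036,-0.013,-0.003],[0,0,0.067],-1],
    [[-0.037,-0.01,-0.003],[0,0,0.067],-1],
    [[-0.037,-0.008,-0.003],[0,0,0.067],-1],
    [[-0.038,-0.005,-0.003],[0,0,0.067],-1]
  ]
}}

```text
time: 1.6
position: [0.3894, 0.2282, 0.2297]
tcp_rot: [180.0, 0.0, 123.4]
contact_force: [1.1, 0.4, 0.2]
finger_gap: 1.0
finger_force: 0.0
```

{"fn": "arm_command", "kwargs": {
  "targets": [
    [[-0.038,-0.003,-0.002],[0,0,0.067],-1],
    [[-0.038,0,-0.003],[0,0,0.067],-1],
    [[-0.038,0.002,-0.002],[0,0,0.067],-1],
    [[-0.038,0.005,-0.003],[0,0,0.067],-1],
    [[-0.037,0.007,-0.002],[0,0,0.067],-1],
    [[-0.037,0.009,-0.002],[0,0,0.067],-1],
    [[0,0,0],[0,0,0],-1],
    [[0,0,0],[0,0,0],-1]
  ]
}}

```text
time: 2.4
position: [0.4997, 0.0297, 0.2432]
tcp_rot: [-180.0, -0.0, 100.5]
contact_force: [0.2, 0.3, -0.2]
finger_gap: 0.996
finger_force: 0.0
```

```bash
python3 - <<'E'
from h import *
st=arm.state(); print(st["time"],st["position"],st["tcp_rot"])
w=eyes.camera_params("wrist"); im=eyes.get_image("wrist"); cv2.imwrite("pics/w1.png",im)
print(np.array(w["extrinsics"]).tolist())
r=find("rim","wrist"); print(r)
if r: print(at_z(w,r[0][0],.085), tri([(w,r[0][0]),(eyes.camera_params("top"),(283.9,249.7)),(eyes.camera_params("scene"),(286.6,226.8))]))
E
```

```text
2.4 [0.4996957  0.02971189 0.24324146] [-1.79978362e+02 -1.38477308e-02  1.00494553e+02]
[[0.983297425903628, 0.182001464173839, -0.0012803319415869811, -0.49613823164863907], [0.17595361293559034, -0.9487767237792842, 0.2624177099769811, -0.09627428803245858], [0.04654565829606746, -0.25825993776276907, -0.9649535254304007, 0.4103567045509942], [0.0, 0.0, 0.0, 1.0]]
[([354.1, 216.5], 0.75)]
[0.52398146 0.03269445 0.085     ] [0.52684438 0.02656326 0.06905048]
```

View pics/w1.png

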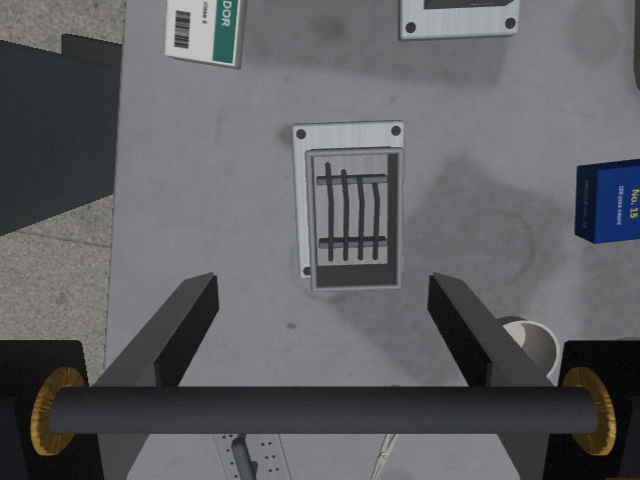

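The wrist view shows the open pan with its rim's outer corners near (307,150), (403,148), (400,290) and (311,291). I enlarge it to read the corners.

```bash
python3 - <<'E'
import cv2
im=cv2.imread("pics/w1.png")[135:305,280:430]
cv2.imwrite("pics/w1c.png",cv2.resize(im,None,fx=3.5,fy=3.5,interpolation=cv2.INTER_CUBIC))
E
```

```text
(no output)
```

View pics/w1c.png

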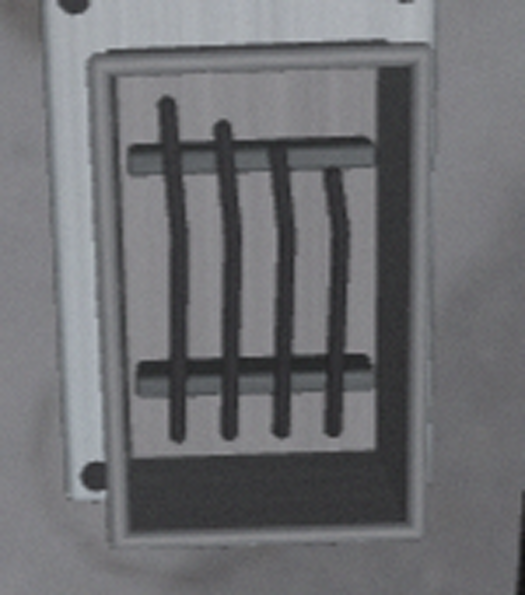

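```bash
cat >> h.py <<'E'
from scipy.optimize import least_squares
def rect_fit(w,groups,x0,fixz=None):
    """groups: [(halfx,halfy,dz,pixel corners in order)], corners (-,-),(+,-),(+,+),(-,+) in any rotation given by x0 yaw"""
    def f(q):
        z=q[2] if fixz is None else fixz; c,s=np.cos(q[3]),np.sin(q[3]); e=[]
        for hx,hy,dz,px in groups:
            for (a,b),uv in zip([(-1,-1),(1,-1),(1,1),(-1,1)],px):
                X=np.array([q[0]+c*a*hx-s*b*hy,q[1]+s*a*hx+c*b*hy,z+dz]); e+=list(proj(w,X)-uv)
        return np.array(e)
    r=least_squares(f,x0,loss="soft_l1"); return r.x,f(r.x)
E
python3 - <<'E'
from h import *
w=dict(eyes.camera_params("wrist"))
sc=lambda L:[(280-.36+u/3.5,135-.36+v/3.5) for u,v in L]
# image up = +y world, right = +x : order BL,BR,TR,TL
o=sc([(110,543),(426,537),(433,44),(89,58)]); i=sc([(130,531),(409,524),(411,65),(115,75)])
for nm,g in (("both",[(.037,.057,-.0025,o),(.032,.052,-.0025,i)]),("o",[(.037,.057,-.0025,o)]),("i",[(.032,.052,-.0025,i)])):
    x,e=rect_fit(w,g,[.524,.03,.085,.18]); print(nm,x.round(4),np.degrees(x[3]),e.round(1))
t=eyes.camera_params("top"); print(proj(t,x[:3]),proj(eyes.camera_params("scene"),x[:3]))
plan([0.45,-0.20,0.22],109.5,8,-1,rp=3)
E
```

```text
both [0.5249 0.0308 0.0944 0.2184] 12.515115472095546 [ 0.1  1.6  0.3  0.5  0.5 -0.3  0.  -1.   0.3 -0.9 -0.9 -1.3 -0.   0.7
 -0.5  0.7]
o [0.5251 0.0303 0.0914 0.2185] 12.518679514145113 [ 0.3  0.8 -0.3 -0.3 -0.2  0.1  0.2 -0.5]
i [0.5247 0.0315 0.0981 0.2179] 12.482297048266384 [ 0.1  0.  -0.2 -0.4  0.8  0.2 -0.7  0.1]
[280.00296564 248.7646627 ] [283.86907156 218.14873612]
[[-0.027, -0.011, 0.003], [-0.0, -0.0, -0.019], -1],[[-0.027, -0.012, 0.003], [-0.0, -0.0, -0.019], -1],[[-0.027, -0.012, 0.003], [-0.0, -0.0, -0.02], -1],[[-0.026, -0.013, 0.003], [-0.0, -0.0, -0.019], -1],[[-0.026, -0.014, 0.003], [-0.0, -0.0, -0.02], -1],[[-0.026, -0.014, 0.003], [-0.0, -0.0, -0.019], -1],[[-0.026, -0.014, 0.003], [-0.0, -0.0, -0.02], -1],[[-0.026, -0.015, 0.002], [-0.0, -0.0, -0.019], -1],
```

```bash
python3 - <<'E'
from h import *
plan([0.5250,0.031,0.205],102.5,3,-1,rp=3)
E
```

```text
[[-0.001, 0.008, 0.013], [-0.0, -0.0, -0.011], -1],[[-0.002, 0.009, 0.013], [-0.0, -0.0, -0.011], -1],[[-0.002, 0.008, 0.012], [-0.0, -0.0, -0.011], -1],
```

{"fn": "arm_command", "kwargs": {
  "targets": [
    [[-0.001,0.008,0.013],[0,0,-0.012],-1],
    [[-0.002,0.009,0.013],[0,0,-0.012],-1],
    [[-0.002,0.008,0.012],[0,0,-0.011],-1],
    [[0,0,0],[0,0,0],-1],
    [[0,0,0],[0,0,0],-1]
  ]
}}

```text
time: 3.0
position: [0.5251, 0.0303, 0.2051]
tcp_rot: [-180.0, -0.0, 102.6]
contact_force: [0.4, -1.0, -0.1]
finger_gap: 1.001
finger_force: 0.0
```

```bash
python3 - <<'E'
from h import *
import pickle
st=arm.state(); w=eyes.camera_params("wrist"); im=eyes.get_image("wrist"); cv2.imwrite("pics/w2.png",im)
pickle.dump((st,w),open("w2.pkl","wb"))
print(st["time"],st["position"],st["tcp_rot"])
print([proj(w,np.array([.525+a*.036-b*.0123,.031+a*.008+b*.0557,.094])).round(0) for a,b in [(-1,-1),(1,1)]])
cv2.imwrite("pics/w2c.png",cv2.resize(im[120:320,230:410],None,fx=3,fy=3,interpolation=cv2.INTER_CUBIC))
plan([0.468,-0.254,0.14],109.5,10,-1,rp=3)
E
```

```text
3.0 [0.52513712 0.03032102 0.20512924] [-1.79954821e+02 -1.13719648e-02  1.02572921e+02]
[array([272., 305.]), array([380., 145.])]
[[-0.026, -0.012, 0.007], [0.0, 0.0, -0.012], -1],[[-0.026, -0.012, 0.007], [0.0, 0.0, -0.012], -1],[[-0.026, -0.012, 0.006], [0.0, 0.0, -0.012], -1],[[-0.026, -0.013, 0.007], [0.0, 0.0, -0.012], -1],[[-0.026, -0.013, 0.006], [0.0, 0.0, -0.012], -1],[[-0.026, -0.013, 0.007], [0.0, 0.0, -0.012], -1],[[-0.026, -0.014, 0.006], [0.0, 0.0, -0.012], -1],[[-0.026, -0.014, 0.007], [0.0, 0.0, -0.012], -1],
[[-0.025, -0.014, 0.006], [0.0, 0.0, -0.013], -1],[[-0.025, -0.015, 0.007], [0.0, 0.0, -0.012], -1],
```

View pics/w2c.png

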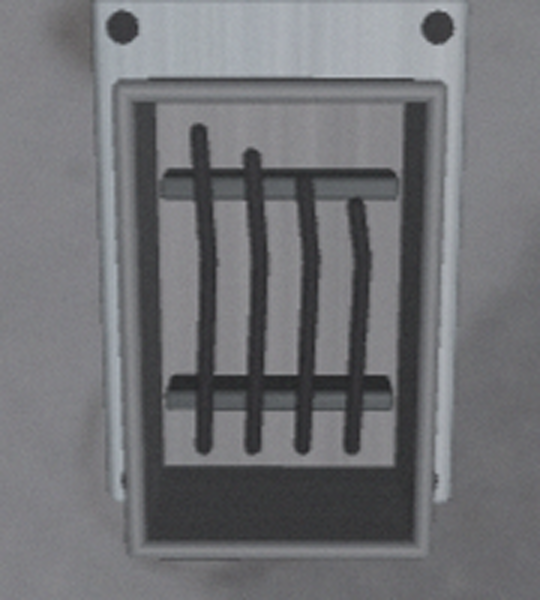

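The pan is now aligned with the picture: outer crop corners (113,82), (449,82), (430,555), (130,555), inner (136,101), (424,101), (413,542), (148,542). I fit those and move on to the cover.

```bash
python3 - <<'E'
from h import *
import pickle
st,w=pickle.load(open("w2.pkl","rb"))
sc=lambda L:[(230-.33+u/3,120-.33+v/3) for u,v in L]
o=sc([(130,555),(430,555),(449,82),(113,82)]); i=sc([(148,542),(413,542),(424,101),(136,101)])
for nm,g in (("both",[(.037,.057,-.0025,o),(.032,.052,-.0025,i)]),("o",[(.037,.057,-.0025,o)]),("i",[(.032,.052,-.0025,i)])):
    x,e=rect_fit(w,g,[.524,.03,.085,.18]); print(nm,x.round(4),np.degrees(x[3]),e.round(1))
E
```

```text
both [0.525  0.0298 0.0946 0.2191] 12.555766337736191 [-0.6  0.6  0.8  0.7 -0.2 -0.5 -0.1 -0.5  0.1 -1.4 -0.2 -1.3  0.4  0.9
 -0.   0.8]
o [0.5251 0.0294 0.0926 0.2182] 12.502703721358767 [-0.3 -0.   0.4  0.1 -0.5  0.   0.4 -0.1]
i [0.5248 0.0304 0.0978 0.2203] 12.622379937840114 [-0.3 -0.3  0.3 -0.3  0.8  0.3 -0.7  0.3]
```

{"fn": "arm_command", "kwargs": {
  "targets": [
    [[-0.026,-0.012,0.007],[0,0,-0.012],-1],
    [[-0.026,-0.012,0.007],[0,0,-0.012],-1],
    [[-0.026,-0.012,0.006],[0,0,-0.012],-1],
    [[-0.026,-0.013,0.006],[0,0,-0.012],-1],
    [[-0.026,-0.013,0.006],[0,0,-0.012],-1],
    [[-0.026,-0.013,0.006],[0,0,-0.012],-1],
    [[-0.026,-0.014,0.006],[0,0,-0.012],-1],
    [[-0.026,-0.014,0.006],[0,0,-0.012],-1]
  ]
}}

```text
time: 3.85
position: [0.4792, -0.1987, 0.1561]
tcp_rot: [179.9, 0.1, 108.1]
contact_force: [0.1, 0.3, 0.2]
finger_gap: 1.001
finger_force: 0.0
```

{"fn": "arm_command", "kwargs": {
  "targets": [
    [[-0.025,-0.014,0.006],[0,0,-0.012],-1],
    [[-0.025,-0.015,0.006],[0,0,-0.012],-1],
    [[0,0,0],[0,0,0],-1],
    [[0,0,0],[0,0,0],-1]
  ]
}}

```text
time: 4.25
position: [0.4677, -0.2543, 0.1439]
tcp_rot: [180.0, 0.0, 109.3]
contact_force: [0.2, -0.2, 0.2]
finger_gap: 1.001
finger_force: 0.0
```

```bash
python3 - <<'E'
from h import *
import pickle
st=arm.state(); w=eyes.camera_params("wrist"); im=eyes.get_image("wrist"); cv2.imwrite("pics/w3.png",im)
pickle.dump((st,w),open("w3.pkl","wb"))
print(st["time"],st["position"],st["tcp_rot"],find("handle","wrist"))
cv2.imwrite("pics/w3c.png",cv2.resize(im[100:340,200:440],None,fx=2.5,fy=2.5,interpolation=cv2.INTER_CUBIC))
E
```

```text
4.25 [ 0.46767405 -0.25425662  0.14392645] [1.79973503e+02 2.10217372e-02 1.09348926e+02] [([320.2, 226.3], 0.83)]
```

View pics/w3c.png

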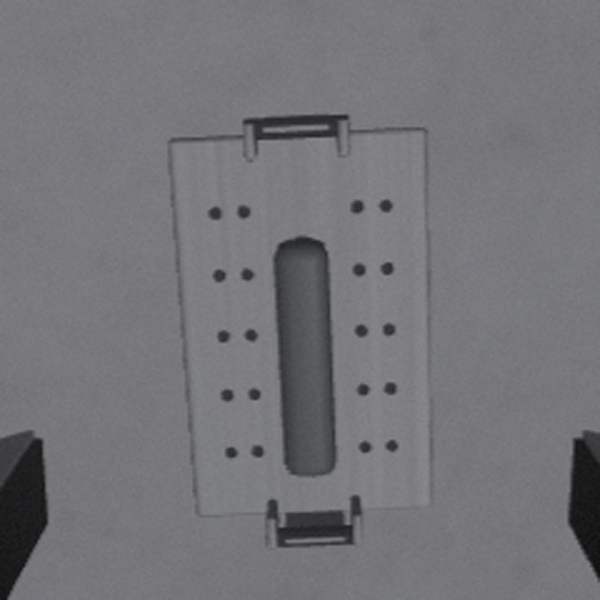

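The cover's plate shows at crop corners (169,140), (427,129), (433,505), (199,516), with the handle bar's ends at (302,238) and (311,476).

```bash
python3 - <<'E'
from h import *
import pickle
st,w=pickle.load(open("w3.pkl","rb"))
sc=lambda L:[(200-.3+u/2.5,100-.3+v/2.5) for u,v in L]
o=sc([(199,516),(433,505),(427,129),(169,140)])
for fz in (.021,None):
    x,e=rect_fit(w,[(.036,.057,0,o)],[.467,-.25,.021,.34],fz); print("plate",x.round(4),np.degrees(x[3]),e.round(1))
hp=[at_z(w,p,.053) for p in sc([(302,238),(311,476)])]; m=(hp[0]+hp[1])/2; d=hp[0]-hp[1]
print("handle",m,np.linalg.norm(d),np.degrees(np.arctan2(d[1],d[0]))-90)
E
```

```text
plate [ 0.469  -0.2594  0.021   0.3837] 21.982330900805007 [-0.8  1.3  0.9  1.7  0.8 -1.1 -0.9 -0.7]
plate [ 0.4693 -0.2603  0.016   0.3836] 21.97960037766864 [-0.1 -0.2  0.1  0.2 -0.1 -0.2  0.1  0.2]
handle [ 0.46845252 -0.25830654  0.053     ] 0.06441939984658127 21.40127980326615
```

```bash
python3 - <<'E'
from h import *
plan([0.4688,-0.259,0.134],112,2,-1)
E
```

```text
[[-0.0027, -0.0006, 0.005], [0.0, 0.0, -0.022], -1],[[-0.0027, -0.0006, 0.005], [0.001, 0.001, -0.023], -1],
```

{"fn": "arm_command", "kwargs": {
  "targets": [
    [[-0.0027,-0.0006,0.005],[0,0,-0.023],-1],
    [[-0.0027,-0.0006,0.005],[0,0,-0.023],-1],
    [[0,0,0.02],[0,0,0],-1],
    [[0,0,0.025],[0,0,0],-1],
    [[0,0,0.025],[0,0,0],-1],
    [[0,0,0.02],[0,0,0],-1],
    [[0,0,0.014],[0,0,0],-1],
    [[0,0,0],[0,0,0],-1]
  ]
}}

```text
time: 5.15
position: [0.4677, -0.259, 0.0277]
tcp_rot: [-179.9, -0.1, 112.1]
contact_force: [-0.5, 0.3, 1.0]
finger_gap: 1.003
finger_force: 0.0
```

{"fn": "arm_command", "kwargs": {
  "targets": [
    [[0,0,0],[0,0,0],1],
    [[0,0,0],[0,0,0],1],
    [[0,0,0],[0,0,0],1],
    [[0,0,0],[0,0,0],1],
    [[0,0,0],[0,0,0],1],
    [[0,0,0],[0,0,0],1],
    [[0,0,0],[0,0,0],1],
    [[0,0,0],[0,0,0],1]
  ]
}}

```text
time: 5.95
position: [0.4684, -0.2597, 0.0295]
tcp_rot: [-180.0, 0.0, 112.1]
contact_force: [0.3, -0.5, 0.6]
finger_gap: 0.358
finger_force: 0.0
```

{"fn": "arm_command", "kwargs": {
  "targets": [
    [[0,0,0],[0,0,0],1],
    [[0,0,0],[0,0,0],1],
    [[0,0,0],[0,0,0],1],
    [[0,0,0],[0,0,0],1],
    [[0,0,0],[0,0,0],1]
  ]
}}

```text
time: 6.45
position: [0.4684, -0.2597, 0.0294]
tcp_rot: [-180.0, -0.0, 112.1]
contact_force: [-0.4, 0.4, 0.2]
finger_gap: 0.145
finger_force: 30.0
```

{"fn": "arm_command", "kwargs": {
  "targets": [
    [[0,0,-0.01],[0,0,0],1],
    [[0,0,-0.02],[0,0,0],1],
    [[0,0,-0.03],[0,0,0],1],
    [[0,0,-0.03],[0,0,0],1],
    [[0,0,-0.03],[0,0,0],1],
    [[0,0,-0.03],[0,0,0],1],
    [[0,0,0],[0,0,0],1],
    [[0,0,0],[0,0,0],1]
  ]
}}

```text
time: 7.25
position: [0.4683, -0.2596, 0.1798]
tcp_rot: [180.0, 0.0, 112.1]
contact_force: [0.7, 0.8, -2.1]
finger_gap: 0.147
finger_force: 30.0
```

```bash
python3 - <<'E'
from h import *
import pickle
st=arm.state(); w=eyes.camera_params("wrist"); im=eyes.get_image("wrist"); cv2.imwrite("pics/w4.png",im)
pickle.dump((st,w),open("w4.pkl","wb"))
print(st["time"],st["position"],st["tcp_rot"],st["finger_gap"],st["contact_force"])
plan([0.5245,0.030,0.17],102.5,10,1,rp=3)
E
```

```text
7.25 [ 0.46834667 -0.25962064  0.17979162] [1.79976789e+02 3.67611455e-02 1.12058869e+02] 0.14667824368074658 [ 0.65377178  0.77782004 -2.06291195]
[[0.025, 0.016, 0.001], [-0.0, -0.0, 0.017], 1],[[0.025, 0.016, 0.001], [-0.0, -0.0, 0.017], 1],[[0.025, 0.015, 0.001], [-0.0, -0.0, 0.017], 1],[[0.025, 0.015, 0.001], [-0.0, -0.0, 0.017], 1],[[0.026, 0.014, 0.001], [-0.0, -0.0, 0.016], 1],[[0.026, 0.014, 0.001], [-0.0, -0.0, 0.017], 1],[[0.026, 0.014, 0.001], [-0.0, -0.0, 0.016], 1],[[0.027, 0.013, 0.001], [-0.0, -0.0, 0.017], 1],
[[0.026, 0.013, 0.0], [-0.0, -0.0, 0.016], 1],[[0.027, 0.012, 0.001], [-0.001, -0.001, 0.017], 1],
```

View pics/w4.png

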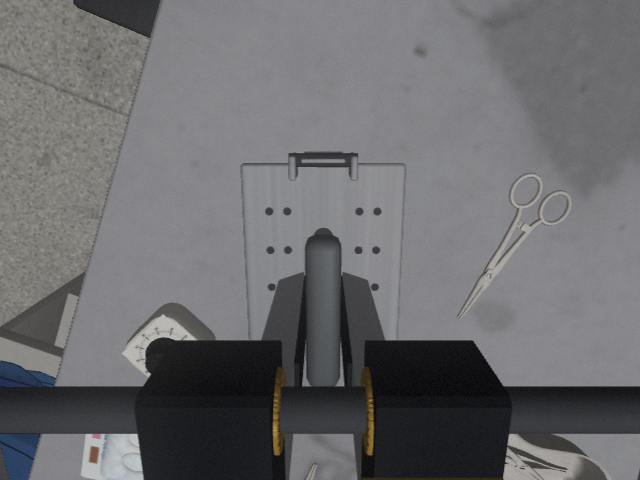

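The cover is held level, with its front plate corners at (241,163) and (406,163).

```bash
python3 - <<'E'
from h import *
import pickle
st,w=pickle.load(open("w4.pkl","rb"))
a=at_z(w,(241,163),.1714); b=at_z(w,(406,163),.1714); Q=R.from_euler("xyz",st["tcp_rot"],degrees=True)
print(np.linalg.norm(a-b),Q.inv().apply((a+b)/2-st["position"]),Q.inv().apply(b-a))
E
```

```text
0.07043428740134584 [5.68563907e-02 4.91351586e-05 8.35516211e-03] [-5.98281148e-06  7.04342814e-02  2.85375121e-05]
```

{"fn": "arm_command", "kwargs": {
  "targets": [
    [[0.025,0.016,0.001],[0,0,0.017],1],
    [[0.025,0.016,0.001],[0,0,0.017],1],
    [[0.025,0.015,0.001],[0,0,0.017],1],
    [[0.025,0.015,0.001],[0,0,0.017],1],
    [[0.026,0.014,0.001],[0,0,0.016],1],
    [[0.026,0.014,0.001],[0,0,0.017],1],
    [[0.026,0.014,0.001],[0,0,0.016],1],
    [[0.027,0.013,0.001],[0,0,0.017],1]
  ]
}}

```text
time: 8.1
position: [0.5132, -0.0266, 0.1701]
tcp_rot: [-179.9, -0.0, 104.3]
contact_force: [0.1, -0.8, -2.0]
finger_gap: 0.147
finger_force: 30.0
```

{"fn": "arm_command", "kwargs": {
  "targets": [
    [[0.026,0.013,0],[0,0,0.016],1],
    [[0.026,0.012,0.001],[0,0,0.016],1],
    [[0,0,0],[0,0,0],1],
    [[0,0,0],[0,0,0],1],
    [[0,0,0],[0,0,0],1]
  ]
}}

```text
time: 8.6
position: [0.525, 0.028, 0.1698]
tcp_rot: [-179.9, -0.0, 102.5]
contact_force: [0.1, -1.1, -2.1]
finger_gap: 0.148
finger_force: 30.0
```

{"fn": "arm_command", "kwargs": {
  "targets": [
    [[0.001,0,0.01],[0,0,0],1],
    [[0.001,0,0.01],[0,0,0],1],
    [[0,0,0.01],[0,0,0],1],
    [[0,0,0.006],[0,0,0],1],
    [[0,0,0],[0,0,0],1],
    [[0,0,0],[0,0,0],1]
  ]
}}

```text
time: 9.2
position: [0.5251, 0.0306, 0.1345]
tcp_rot: [180.0, -0.0, 102.5]
contact_force: [-0.8, -0.7, -1.7]
finger_gap: 0.147
finger_force: 30.0
```

```bash
python3 - <<'E'
from h import *
s=arm.state(); print(s["position"],s["contact_force"],s["ft_torque"])
a=eyes.get_image("scene")[170:270,220:350]; b=eyes.get_image("top")[200:300,220:350]
cv2.imwrite("pics/c5.png",cv2.resize(np.vstack([a,b]),None,fx=3,fy=3,interpolation=cv2.INTER_CUBIC))
E
```

```text
[0.52509803 0.03058578 0.13450225] [-0.80535332 -0.65162617 -1.72169453] [-0.0680498   0.00774513 -0.02961503]
```

View pics/c5.png

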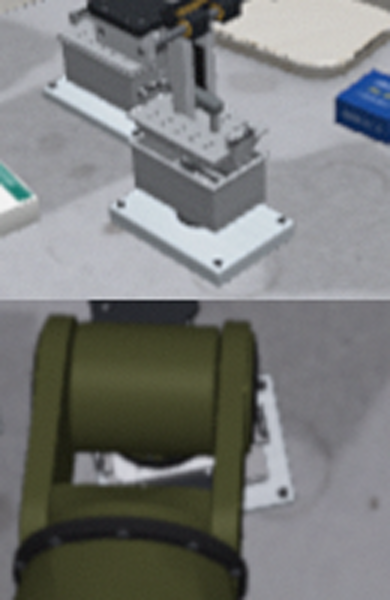

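The scene crop shows the cover hovering just above the pan and lined up with it, around crop (195,150). I lower it slowly.

{"fn": "arm_command", "kwargs": {
  "targets": [
    [[-0.0004,0,0.002],[0,0,0],1],
    [[0,0,0.002],[0,0,0],1],
    [[0,0,0.002],[0,0,0],1],
    [[0,0,0.002],[0,0,0],1],
    [[0,0,0.001],[0,0,0],1],
    [[0,0,0.001],[0,0,0],1],
    [[0,0,0],[0,0,0],1]
  ]
}}

```text
time: 10.0
position: [0.525, 0.0302, 0.1243]
tcp_rot: [-180.0, -0.0, 102.5]
contact_force: [0.1, -1.0, -1.7]
finger_gap: 0.147
finger_force: 30.0
```

{"fn": "arm_command", "kwargs": {
  "targets": [
    [[0,0,0.001],[0,0,0],1],
    [[0,0,0.001],[0,0,0],1],
    [[0,0,0.001],[0,0,0],1],
    [[0,0,0],[0,0,0],1]
  ]
}}

```text
time: 10.4
position: [0.525, 0.0302, 0.1213]
tcp_rot: [-180.0, -0.0, 102.5]
contact_force: [0.4, -0.3, -1.3]
finger_gap: 0.147
finger_force: 30.0
```

{"fn": "arm_command", "kwargs": {
  "targets": [
    [[0,0,0.001],[0,0,0],1],
    [[0,0,0.001],[0,0,0],1],
    [[0,0,0.001],[0,0,0],1],
    [[0,0,0],[0,0,0],1]
  ]
}}

```text
time: 10.8
position: [0.525, 0.0302, 0.1183]
tcp_rot: [-180.0, -0.0, 102.5]
contact_force: [0.1, 0.9, -2.2]
finger_gap: 0.148
finger_force: 30.0
```

{"fn": "arm_command", "kwargs": {
  "targets": [
    [[0,0,0.001],[0,0,0],1],
    [[0,0,0.001],[0,0,0],1],
    [[0,0,0],[0,0,0],1]
  ]
}}

```text
time: 11.1
position: [0.5252, 0.0303, 0.1166]
tcp_rot: [180.0, 0.0, 102.5]
contact_force: [-0.2, 0.8, -0.6]
finger_gap: 0.147
finger_force: 30.0
```

{"fn": "arm_command", "kwargs": {
  "targets": [
    [[0,0,0.001],[0,0,0],1],
    [[0,0,0.001],[0,0,0],1],
    [[0,0,0],[0,0,0],1]
  ]
}}

```text
time: 11.4
position: [0.5252, 0.0302, 0.1145]
tcp_rot: [180.0, 0.0, 102.5]
contact_force: [-0.7, -0.1, 2.7]
finger_gap: 0.145
finger_force: 30.0
```

{"fn": "arm_command", "kwargs": {
  "targets": [
    [[0,0,0.001],[0,0,0],1],
    [[0,0,0.001],[0,0,0],1],
    [[0,0,0],[0,0,0],1]
  ]
}}

```text
time: 11.7
position: [0.5252, 0.0302, 0.1123]
tcp_rot: [180.0, 0.0, 102.5]
contact_force: [0.8, -0.6, 2.2]
finger_gap: 0.145
finger_force: 30.0
```

The force of about 4.5 N, counting the cover's weight, shows the clips on the rim and the post sliding. I keep pressing in small steps.

{"fn": "arm_command", "kwargs": {
  "targets": [
    [[0,0,0.001],[0,0,0],1],
    [[0,0,0.001],[0,0,0],1],
    [[0,0,0.001],[0,0,0],1],
    [[0,0,0],[0,0,0],1]
  ]
}}

```text
time: 12.1
position: [0.5251, 0.0302, 0.1093]
tcp_rot: [180.0, 0.0, 102.5]
contact_force: [0.7, 0.0, 0.9]
finger_gap: 0.146
finger_force: 30.0
```

{"fn": "arm_command", "kwargs": {
  "targets": [
    [[0,0,0.001],[0,0,0],1],
    [[0,0,0.001],[0,0,0],1],
    [[0,0,0],[0,0,0],1]
  ]
}}

```text
time: 12.4
position: [0.5251, 0.0302, 0.1073]
tcp_rot: [-180.0, 0.0, 102.5]
contact_force: [1.5, 1.3, 2.4]
finger_gap: 0.144
finger_force: 30.0
```

{"fn": "arm_command", "kwargs": {
  "targets": [
    [[0,0,0.001],[0,0,0],1],
    [[0,0,0.001],[0,0,0],1],
    [[0,0,0],[0,0,0],1]
  ]
}}

```text
time: 12.7
position: [0.525, 0.0302, 0.1053]
tcp_rot: [-180.0, -0.0, 102.5]
contact_force: [1.3, 2.0, 1.4]
finger_gap: 0.149
finger_force: 30.0
```

{"fn": "arm_command", "kwargs": {
  "targets": [
    [[0,0,0.001],[0,0,0],1],
    [[0,0,0.001],[0,0,0],1],
    [[0,0,0],[0,0,0],1]
  ]
}}

```text
time: 13.0
position: [0.525, 0.0302, 0.1033]
tcp_rot: [-180.0, -0.0, 102.5]
contact_force: [1.8, 0.7, 1.6]
finger_gap: 0.143
finger_force: 30.0
```

{"fn": "arm_command", "kwargs": {
  "targets": [
    [[0,0,0.001],[0,0,0],1],
    [[0,0,0.001],[0,0,0],1],
    [[0,0,0],[0,0,0],1]
  ]
}}

```text
time: 13.3
position: [0.525, 0.0302, 0.1013]
tcp_rot: [-180.0, -0.0, 102.5]
contact_force: [1.6, 1.4, 1.5]
finger_gap: 0.148
finger_force: 30.0
```

{"fn": "arm_command", "kwargs": {
  "targets": [
    [[0,0,0.001],[0,0,0],1],
    [[0,0,0.001],[0,0,0],1],
    [[0,0,0],[0,0,0],1]
  ]
}}

```text
time: 13.6
position: [0.525, 0.0302, 0.0993]
tcp_rot: [-180.0, -0.0, 102.5]
contact_force: [2.1, 0.9, 1.6]
finger_gap: 0.147
finger_force: 30.0
```

{"fn": "arm_command", "kwargs": {
  "targets": [
    [[0,0,0.001],[0,0,0],1],
    [[0,0,0.001],[0,0,0],1],
    [[0,0,0],[0,0,0],1]
  ]
}}

```text
time: 13.9
position: [0.525, 0.0303, 0.0973]
tcp_rot: [-180.0, -0.0, 102.5]
contact_force: [1.6, -0.1, 2.6]
finger_gap: 0.149
finger_force: 30.0
```

{"fn": "arm_command", "kwargs": {
  "targets": [
    [[0,0,0.001],[0,0,0],1],
    [[0,0,0.001],[0,0,0],1],
    [[0,0,0],[0,0,0],1]
  ]
}}

```text
time: 14.2
position: [0.5253, 0.0302, 0.0957]
tcp_rot: [180.0, 0.0, 102.5]
contact_force: [1.3, -0.3, 4.9]
finger_gap: 0.148
finger_force: 30.0
```

{"fn": "arm_command", "kwargs": {
  "targets": [
    [[0,0,0.001],[0,0,0],1],
    [[0,0,0.001],[0,0,0],1],
    [[0,0,0],[0,0,0],1]
  ]
}}

```text
time: 14.5
position: [0.5244, 0.0303, 0.0925]
tcp_rot: [-179.9, -0.0, 102.5]
contact_force: [0.5, 1.5, -5.4]
finger_gap: 0.143
finger_force: 30.0
```

{"fn": "arm_command", "kwargs": {
  "targets": [
    [[0,0,0.001],[0,0,0],1],
    [[0,0,0.001],[0,0,0],1],
    [[0,0,0],[0,0,0],1]
  ]
}}

```text
time: 14.8
position: [0.5249, 0.0302, 0.0912]
tcp_rot: [-180.0, -0.0, 102.6]
contact_force: [-0.4, 1.7, -3.8]
finger_gap: 0.145
finger_force: 30.0
```

{"fn": "arm_command", "kwargs": {
  "targets": [
    [[0,0,0.001],[0,0,0],1],
    [[0,0,0],[0,0,0],1]
  ]
}}

```text
time: 15.0
position: [0.5252, 0.0302, 0.0905]
tcp_rot: [180.0, 0.0, 102.5]
contact_force: [-0.5, 0.4, -1.3]
finger_gap: 0.148
finger_force: 30.0
```

```bash
python3 - <<'E'
from h import *
s=arm.state(); print(s["position"],s["tcp_rot"],s["contact_force"],s["ft_torque"])
E
```

```text
[0.52515249 0.03018247 0.09050906] [1.79988371e+02 8.01943645e-03 1.02547814e+02] [-0.51472453  0.39023474 -1.27188533] [-0.11247971 -0.03023874  0.04319821]
```

{"fn": "arm_command", "kwargs": {
  "targets": [
    [[0,0,0.0005],[0,0,0],1],
    [[0,0,0.0005],[0,0,0],1],
    [[0,0,0],[0,0,0],1]
  ]
}}

```text
time: 15.3
position: [0.5255, 0.0302, 0.0903]
tcp_rot: [179.9, 0.0, 102.5]
contact_force: [-2.0, -0.5, 7.8]
finger_gap: 0.143
finger_force: 30.0
```

{"fn": "arm_command", "kwargs": {
  "targets": [
    [[0,0,0.0005],[0,0,0],1],
    [[0,0,0.0005],[0,0,0],1],
    [[0,0,0],[0,0,0],1]
  ]
}}

```text
time: 15.6
position: [0.5259, 0.0302, 0.0903]
tcp_rot: [179.9, 0.0, 102.5]
contact_force: [-5.5, 0.6, 17.1]
finger_gap: 0.144
finger_force: 30.0
```

The cover stops hard at TCP z 0.0903 with 17 N, so it appears to be home. I relieve the push and open the fingers.

{"fn": "arm_command", "kwargs": {
  "targets": [
    [[0,0,-0.001],[0,0,0],1],
    [[0,0,-0.0008],[0,0,0],1],
    [[0,0,0],[0,0,0],1],
    [[0,0,0],[0,0,0],-0.5],
    [[0,0,0],[0,0,0],-0.5],
    [[0,0,0],[0,0,0],-0.5],
    [[0,0,0],[0,0,0],-0.5],
    [[0,0,0],[0,0,0],-0.5]
  ]
}}

```text
time: 16.4
position: [0.5251, 0.0302, 0.0902]
tcp_rot: [-180.0, -0.0, 102.5]
contact_force: [1.0, -0.6, -0.4]
finger_gap: 0.534
finger_force: 0.0
```

{"fn": "arm_command", "kwargs": {
  "targets": [
    [[0,0,0],[0,0,0],-0.5],
    [[0,0,0],[0,0,0],-0.5],
    [[0,0,-0.01],[0,0,0],-0.5],
    [[0,0,-0.03],[0,0,0],-0.5],
    [[0,0,-0.03],[0,0,0],-0.5],
    [[0,0,-0.03],[0,0,0],-0.5],
    [[0,0,-0.02],[0,0,0],-0.5],
    [[0,0,0],[0,0,0],-0.5]
  ]
}}

```text
time: 17.2
position: [0.5261, 0.0303, 0.2136]
tcp_rot: [179.7, 0.1, 102.6]
contact_force: [-0.4, 0.2, -0.7]
finger_gap: 0.749
finger_force: 0.0
```

```bash
python3 - <<'E'
from h import *
s=arm.state(); print(s["time"],s["position"],s["contact_force"],s["finger_gap"])
a=eyes.get_image("scene")[150:260,215:345]; b=eyes.get_image("wrist")
cv2.imwrite("pics/c6.png",np.hstack([cv2.resize(a,None,fx=3,fy=3,interpolation=cv2.INTER_CUBIC),cv2.resize(b[100:430,130:540],(410,330))]))
E
```

```text
17.2 [0.52607855 0.03027022 0.21360581] [-0.41535657  0.22640556 -0.71719012] 0.7493400327567726
```

View pics/c6.png

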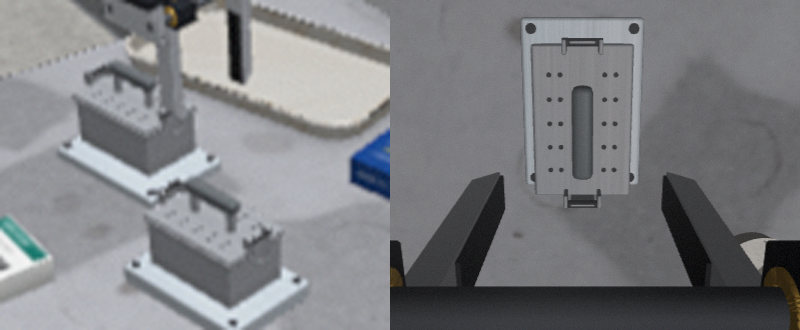

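The cover sits level and flush on the pan with both clips upright, and it looks the same as the closed pan beside it. I let the arm settle and hand in.

{"fn": "arm_command", "kwargs": {
  "targets": [
    [[0,0,0],[0,0,0],-0.5],
    [[0,0,0],[0,0,0],-0.5],
    [[0,0,0],[0,0,0],-0.5]
  ]
}}

```text
time: 17.6
position: [0.5249, 0.0302, 0.2095]
tcp_rot: [-179.9, -0.0, 102.5]
contact_force: [0.1, 0.4, 0.1]
finger_gap: 0.747
finger_force: 0.0
```

```bash
python3 -c "
from station import arm
print(arm.sign_off())"
```

```text
the job is handed in; nothing more can be done
None
```

The cover is on the open pan and released, and by the force readings and final picture both clips have snapped and it sits fully home (peak push about 19 N); the job was handed in at 17.6 s, and the hand-in returned no verdict.

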